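# Index the filter turret to the blue glass and bolt it

### The arm

A 6-joint arm with a two-finger parallel gripper is mounted at the origin on the work surface. World frame = base frame: x ahead of the robot, y to its left, z up, the work surface at z = 0. Lengths are in m, angles in degrees, forces in N, time in s.
With the tool pointing down it reaches from about 0.4 to 0.825 m from the base axis. Payload 7 kg.
Tool frame: the origin (TCP) lies at the very end of the fingers, on their centre line; the grasp point (between the pads) lies hold_point_z behind it (hold_point_z is the distance from the TCP to the grasp point, in m); z points along the fingers, y is the direction in which the jaws open and shut (so a half turn about z gives the same grasp; the last joint's range is limited). The gripper opens to 88 mm and grips with 3 to 60 N. Pads are 19 mm wide; open, the fingers measure 130 mm over their backs; the gripper's body (78 mm by 193 mm) begins 47 mm behind the grasp point.
Start: joints at [93.856, 20.546, 0.682, 0, -70.136, -16.507], TCP at [0.148, 0.659, 0.227] pointing down, gripper open.
Joint ranges: [-176.03, 176.03], [-82.01, 121.73], [-58.28, 71.71], [-173.87, 95.51], [-174.79, -0.11], [-173.66, 173.66]. Speed limits (degrees/s): [136.94, 136.94, 172.46, 180, 180, 180].

### API

Orientations are given as [roll, pitch, yaw] about the fixed x, y, z axes, in that order (R = Rz(yaw) Ry(pitch) Rx(roll)).
In Python, from plant import get_obs, snapshot, close_job, hold_point_z gives the robot as it stands. The module is installed in compiled form; this text tells all that it offers.
- The arm moves only by the tool jog_arm, never from a script. Its argument "commands" is a list of rows, each a list of 4 numbers: the shift along the world's x, y, z in mm, then the turn about the world's z in degrees. In form: [[x, y, z, turn], ...]. A call has exactly 10 rows; each row shifts and turns the commanded pose from where the row before left it; what a row does not reach is not made up. A row lasts 1/12 s, in which the tool goes at most 41.7 mm and 7.16 degrees, less where a joint would pass 70% of its speed; a pose out of reach is approached as far as the arm can. A call is refused whole if a number of a shift passes 41.7 or a number of a turn 7.16, either way. A call with a gripper value outside its range is refused whole. "fingers" is the finger opening in mm, from 0 to 87.6, set as the call begins (left out, the last holds). The fingers move at their own pace and stop on an object; the grip force is fixed at half the most. Time passes only in rows, so rows that do not move let the fingers close, or fill a call up. It gives the time, the measured TCP pose, the force and the opening at its end, in the units of the state.
- get_obs(): the state, without advancing time (a new reading comes with each control period).
- snapshot(name): name is "side" or "top" or "wrist"; returns a dict with "image" (400x640x3 uint8, red, green, blue), "fov_y" (degrees; the focal length in pixels is half the picture's height over the tangent of half this angle, whatever the lens; pixels are square), "cx", "cy" (the principal point, pixels), "rvec" (rotation vector, rad) and "tvec" (3), from world to camera coordinates, as OpenCV has them; the wrist camera has in their place "mount" (4x4, takes a point from camera to tool coordinates, whose origin is the TCP and whose axes are the flange's). Camera axes: x right, y down, z forward; pixel columns grow to the right and rows downward; lengths in m; the calibration is good to about 2 mm. A picture is of the moment at which its call begins: read the wrist's pose just before it. There is no depth.
- close_job(): hands the job in, once; it reports no verdict.
The state is a dict: "clock": time; "joint_pos": joint angles; "qvel": joint speeds; "tau": joint torques, N m; "tool_pos": TCP position; "orientation": TCP orientation; "force": force on the tool from outside, world axes, zero at the start; "moment": the same for the moment, N m; "opening": finger opening in m.
Only numpy, scipy, OpenCV 4.12 (cv2) and the standard library are available. Lean on these libraries where they do the work, as an engineer would, in place of code of your own. Each camera call takes 0.05 s, during which the arm holds its last target.

### The job

Turn the filter turret clockwise (seen from above), click by click, until the blue glass clicks into place in line with the index bolt, without running past it. Then push the red-knobbed bolt gently inwards until it is fully home in the turret's notch; never force turret or bolt (keep under 25 N), leave the other things on the bench where they are, and let go.

Things in the scene. Friction and masses are not known exactly. Their poses are not given: they have to be found in the camera images.
- filter_stand: Fixed white round base (140 mm across, 56 mm high, on a 170 mm square grey foot) carrying the turret. Origin: on the turret's axis at table height, z up. Its +y axis points from the axis to the index bolt, which rides on a grey guide block 34 mm wide and 58 mm high, 79 to 151 mm from the axis. A dark light tube sticks out along -y below the turret, to 165 mm from the axis.
- turret_axis (a point): Point on the turret's upright axis at the height of its flat top, 68 mm above the table. The turret is an aluminium disc, 150 mm across, 10 mm thick, with a low hub at its centre (28 mm across, 8 mm high). Six round 27 mm glasses lie in it 40 mm from the axis, 60 degrees apart; anticlockwise from above: blue, green, yellow, red, white, orange.
- finger_post (a point): Half-way up (83 mm above the table) the black upright post next anticlockwise from the blue glass, 60 mm from the axis. Six such posts, 10 mm thick and 30 mm above the disc, stand on the turret every 60 degrees, half-way between the glasses. Pushing a post sideways takes about 6 to 9 N at the start of each click, easing off towards half-way to the next click.
- blue_notch (a point): Bottom of the blue glass's rim notch (14 mm wide, 9 mm deep), 66 mm from the axis. The disc clicks every 60 degrees, when a glass and its notch face the bolt. Before half-way to the next click it springs back; beyond, it snaps on to the next click by itself.
- blue_glass (a point): Centre of the blue glass, 40 mm from the axis, at the disc's top; it travels with the turret. At the start it is 2, 3 or 4 clicks short of the bolt, counted clockwise from above. In its working place it lies on the stand's +y axis, in line with the bolt. Past it, and the other way round, solid stops end the turn.
- bolt_knob (a point): Top centre of the red upright knob (14 mm across, from 67 to 105 mm above the table) on the steel index bolt, which slides along the stand's y axis. Drawn out, the knob is 117 to 119 mm from the axis; fully home 105 mm, at a solid stop, the bolt's 10 mm nose in the notch. It slides stiffly (about 12 N) and stays where left. If no notch faces it the rim blocks it 8 mm short.
- petri_dish: Glass dish, 90 mm across, 15 mm high, beside the stand. Origin at its underside. A bystander, to be left where it is.
- spare_ring: Brass filter ring, 40 mm across, 9 mm high, beside the stand. Origin at its underside. A bystander, to be left where it is.
- sample_jar: Amber jar, 44 mm across, 55 mm high, beside the stand. Origin at its underside. A bystander, to be left where it is.
- reagent_bottle: Glass bottle with blue cap, 68 mm across, 120 mm high. Origin at its underside. A bystander, to be left where it is.
- tip_box: Blue box with yellow lid, 85 x 120 x 62 mm. Origin at its underside. A bystander, to be left where it is.
- pipette: White and blue pipette lying down, about 240 mm long, 26 mm thick. Origin at its underside. A bystander, to be left where it is.
- mouse: Black computer mouse, 105 x 62 x 30 mm. Origin at its underside. A bystander, to be left where it is.

How it is judged:
By the outcome, as a careful person would: the job done as asked, in the order asked, and still so for the second after the job is handed in, with the robot touching nothing.
It also fails if it takes over 72 s, if anything falls off the work surface, if the arm or the gripper's body presses on something with over 40 N, if the wrist force passes 120 N, or if a joint passes its speed limit or range.

## Working session

There is one attempt and no reset: what is moved stays moved. The work goes in short steps, Python scripts to look and compute and a tool call to move; the robot and the scene stay as the last step left them, time stands still between calls to the robot, and variables do not carry over. Pictures are saved under pics/ and viewed, and the job is handed in when it is done.

Besides the shell and the picture viewer there is one more tool, called as name([rows], argument=value, ...), one row to a line, values as JSON. jog_arm: Moves the arm, as the interface text tells. Its arguments: {"type":"object","properties":{"commands":{"type":"array","items":{"type":"array","items":{"type":"number"}}},"fingers":{"type":"number"}},"required":["commands"]}

```bash
mkdir -p pics; cat > h.py <<'E'
import numpy as np, cv2
from plant import get_obs, snapshot, close_job, hold_point_z
def snap(name,fn):
    s=snapshot(name); cv2.imwrite('pics/'+fn,s['image'][:,:,::-1]); return s
def K(s):
    f=200/np.tan(np.radians(s['fov_y'])/2); return np.array([[f,0,s['cx']],[0,f,s['cy']],[0,0,1]])
def ray(s,uv,z):
    R=cv2.Rodrigues(np.array(s['rvec']))[0]; t=np.array(s['tvec']).reshape(3)
    c=-R.T@t; d=R.T@np.linalg.inv(K(s))@np.array([uv[0],uv[1],1.]); return c+d*(z-c[2])/d[2]
def proj(s,P):
    return cv2.projectPoints(np.atleast_2d(np.array(P,float)),np.array(s['rvec'],float),np.array(s['tvec'],float),K(s),None)[0].reshape(-1,2)
E
python3 - <<'E'
from h import *
import pickle
print(get_obs(),hold_point_z)
d={}
for n in('top','side'):
    d[n]=snap(n,n+'0.png'); print({k:v for k,v in d[n].items() if k!='image'})
pickle.dump(d,open('d.pkl','wb'))
E
```

```text
{'clock': 0.0, 'joint_pos': array([ 9.38545137e+01,  2.05903714e+01,  6.33291180e-01, -2.19430401e-02,
       -7.01358071e+01, -1.65064441e+01]), 'qvel': array([-0.04426216,  0.04278904, -0.05061214,  0.03306681, -0.05698684,
        0.04244002]), 'tau': array([ 5.78264280e-04, -5.82713163e+01,  2.93064398e+01,  6.99761868e+00,
        7.04852573e-03, -1.61838111e-04]), 'tool_pos': array([0.14775731, 0.65811692, 0.2256253 ]), 'orientation': array([ 1.79905079e+02, -6.61649459e-03, -1.26593977e+01]), 'force': array([ 0.55061519, -0.38620979,  0.22896131]), 'moment': array([ 0.00994233,  0.01814945, -0.00550093]), 'opening': 0.0878792203226221} 0.0188
{'fov_y': 42.88083428525787, 'cx': 322.74234881956426, 'cy': 198.41033520591404, 'rvec': array([ 2.15740598, -2.16474938,  0.13765439]), 'tvec': array([-0.01179497,  0.60056528,  1.39414552])}
{'fov_y': 47.422528606848935, 'cx': 320.0457045772787, 'cy': 199.96160362098132, 'rvec': array([ 0.42030592, -2.70064878,  1.31042947]), 'tvec': array([0.55865625, 0.20958803, 1.14119134])}
```

View pics/top0.png

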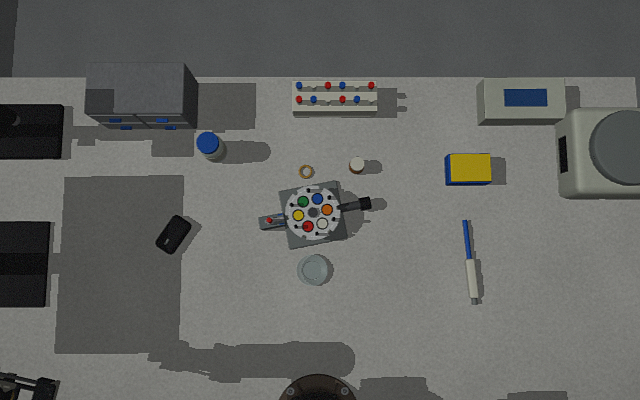

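View pics/side0.png

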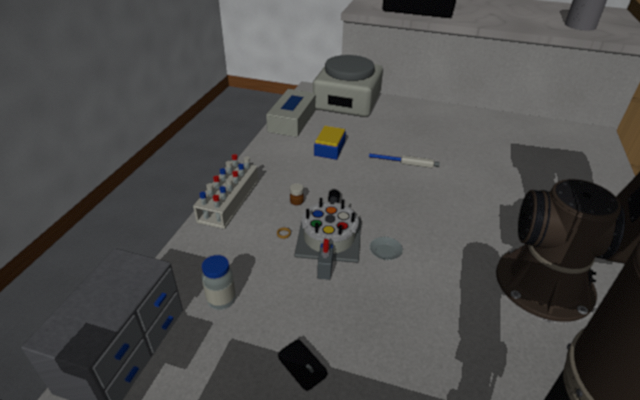

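```bash
python3 - <<'E'
import cv2
a=cv2.imread('pics/top0.png'); cv2.imwrite('pics/top0c.png',cv2.resize(a[145:295,245:385],None,fx=5.2,fy=4,interpolation=cv2.INTER_CUBIC) if 0 else cv2.resize(a[170:260,250:380],None,fx=6,fy=6,interpolation=cv2.INTER_CUBIC))
a=cv2.imread('pics/side0.png'); cv2.imwrite('pics/side0c.png',cv2.resize(a[180:285,265:395],None,fx=5.5,fy=5.5,interpolation=cv2.INTER_CUBIC))
E
```

```text
(no output)
```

View pics/top0c.png

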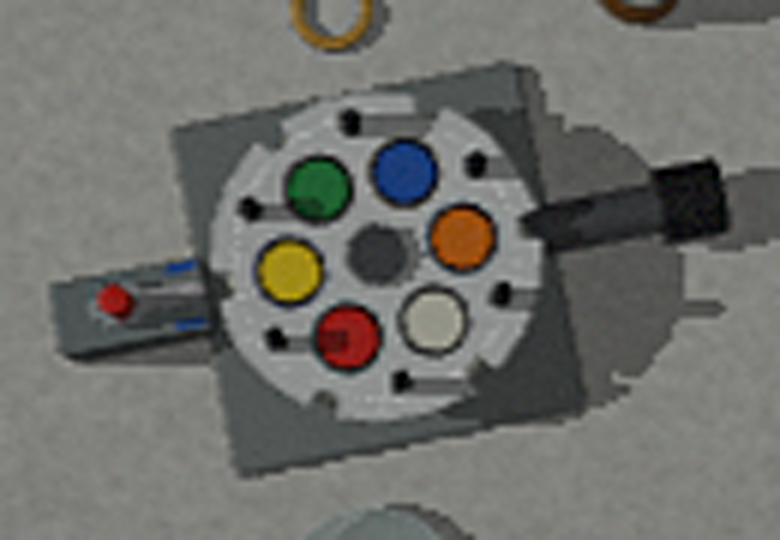

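View pics/side0c.png

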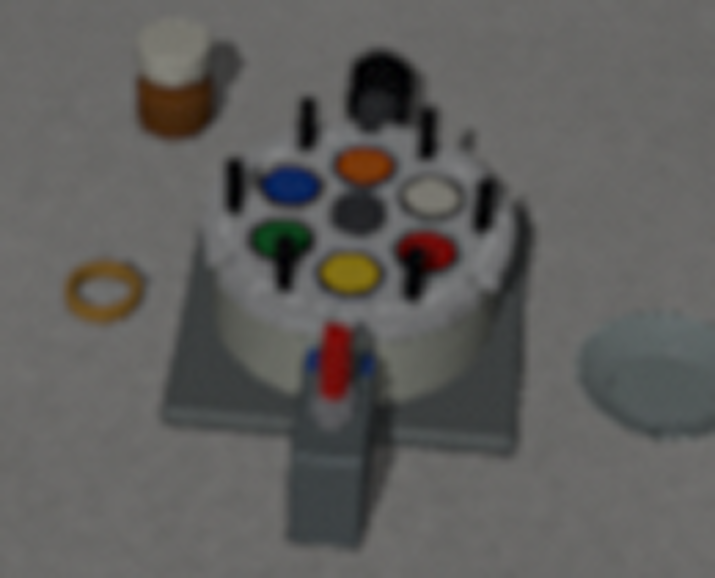

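```bash
python3 - <<'E'
from h import *
import pickle
d=pickle.load(open('d.pkl','rb'))
def u(a,x0,y0,s): return [((x-(s-1)/2)/s+x0,(y-(s-1)/2)/s+y0) for x,y in a]
T=d['top'];S=d['side']
gt=u([(405,172),(318,190),(290,271),(348,337),(433,320),(462,237)],250,170,6)
gs=u([(291,186),(281,240),(350,273),(427,251),(431,196),(365,166)],265,180,5.5)
for s,g in((T,gt),(S,gs)):
    P=np.array([ray(s,p,.068) for p in g]); c=P.mean(0); v=P-c
    print(c,np.linalg.norm(v[:,:2],axis=1)); a=np.degrees(np.arctan2(v[:,1],v[:,0]));
    print(a, np.round((a-60*np.arange(6)+180)%360-180,1))
    print('hub',ray(s,u([(380,254)],250,170,6)[0] if s is T else u([(358,212)],265,180,5.5)[0],.076))
k=ray(T,u([(115,300)],250,170,6)[0],.105);print('knob',k)
print('knob side',ray(S,u([(337,330)],265,180,5.5)[0],.105))
for p in [(170,128),(515,65),(585,405),(240,473)]: print('foot',ray(T,u([p],250,170,6)[0],.005))
E
```

```text
[0.55935374 0.01520805 0.068     ] [0.04009988 0.0397654  0.03993501 0.03981792 0.03970826 0.04005602]
[ -19.40082142   41.79038643  100.82229239  161.27337543 -139.27820026
  -78.72575632] [-19.4 -18.2 -19.2 -18.7 -19.3 -18.7]
hub [0.55874285 0.01327551 0.076     ]
[0.55662344 0.00944797 0.068     ] [0.03979308 0.04067429 0.04000392 0.0402168  0.04023322 0.03978873]
[ -18.57199005   41.85360777  101.07113909  161.73098885 -137.37110334
  -79.19920878] [-18.6 -18.1 -18.9 -18.3 -17.4 -19.2]
hub [0.55530784 0.01414265 0.076     ]
knob [0.53587408 0.1303417  0.105     ]
knob side [0.53355597 0.12591701 0.105     ]
foot [0.62650531 0.11482072 0.005     ]
foot [ 0.65658158 -0.05077403  0.005     ]
foot [ 0.4932864  -0.08288579  0.005     ]
foot [0.46176009 0.08058903 0.005     ]
```

jog_arm([
  [10, -18, 0, 0.8],
  [15, -23, 0, 0.8],
  [15, -23, 0, 0.8],
  [15, -23, 0, 0.8],
  [15, -23, 0, 0.8],
  [15, -23, 0, 0.8],
  [15, -23, 0, 0.8],
  [15, -23, 0, 0.8],
  [15, -23, 0, 0.8],
  [15, -23, 0, 0.8],
], fingers=18)

```text
clock: 0.93
tool_pos: [0.2933, 0.4322, 0.2263]
orientation: [180.0, 0.0, -4.6]
force: [0.7, 0.5, -0.3]
opening: 0.0264
```

jog_arm([
  [15, -23, 0, 0.8],
  [15, -23, 0, 0.8],
  [15, -23, 0, 0.8],
  [15, -23, 0, 0.8],
  [15, -23, 0, 0.8],
  [15, -23, 0, 0.8],
  [15, -23, 0, 0.8],
  [15, -23, 0, 0.8],
  [15, -23, 0, 0.8],
  [15, -23, 0, 0.8],
])

```text
clock: 1.77
tool_pos: [0.4432, 0.2022, 0.2265]
orientation: [-180.0, 0.0, 3.4]
force: [0.3, 0.7, 0.3]
opening: 0.0178
```

jog_arm([
  [15, -23, 0, 0.8],
  [15, -23, 0, 0.8],
  [15, -23, 0, 0.8],
  [15, -23, 0, 0.8],
  [15, -23, 0, 0.8],
  [15, -23, 0, 0.8],
  [15, -23, 0, 0.8],
  [8, -10, 0, 0.8],
  [2, -5, 0, 0.8],
  [0, 0, 0, 0],
])

```text
clock: 2.6
tool_pos: [0.5578, 0.0266, 0.2259]
orientation: [180.0, 0.1, 10.5]
force: [-0.1, 0.3, 0.3]
opening: 0.0177
```

```bash
python3 - <<'E'
from h import *
import pickle
o=get_obs();w=snap('wrist','w1.png');pickle.dump((o,w),open('w1.pkl','wb'))
print({k:np.round(v,4) for k,v in o.items()},{k:v for k,v in w.items() if k!='image'})
E
```

```text
{'clock': np.float64(2.6), 'joint_pos': array([ 2.28085e+01,  9.68160e+00, -1.42243e+01, -8.60000e-03,
       -6.61686e+01,  7.76855e+01]), 'qvel': array([ 1.826 , -1.0674, -0.7415, -0.2332,  0.0757, -2.8638]), 'tau': array([ -1.0314, -41.9697,  28.9015,   6.8241,   0.0822,   0.518 ]), 'tool_pos': array([0.5578, 0.0266, 0.2259]), 'orientation': array([1.799918e+02, 7.450000e-02, 1.049060e+01]), 'force': array([-0.112 ,  0.2595,  0.2623]), 'moment': array([-0.0612,  0.0068,  0.0233]), 'opening': np.float64(0.0177)} {'fov_y': 64.95351743518873, 'cx': 319.65581708966926, 'cy': 196.0599966311935, 'mount': array([[-8.73108481e-05, -9.53466646e-01, -3.01498505e-01,
         8.20882122e-02],
       [ 9.99999966e-01, -8.55764571e-06, -2.62526726e-04,
        -6.18505977e-04],
       [ 2.47730360e-04, -3.01498517e-01,  9.53466613e-01,
        -1.57413176e-01],
       [ 0.00000000e+00,  0.00000000e+00,  0.00000000e+00,
         1.00000000e+00]])}
```

View pics/w1.png

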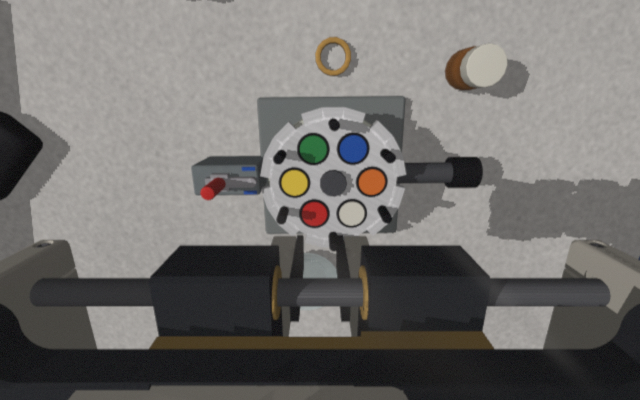

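```bash
cat >> h.py <<'E'
from scipy.spatial.transform import Rotation as Rn
def wray(o,w,uv,z):
    M=np.array(w['mount']); R=Rn.from_euler('xyz',o['orientation'],degrees=True).as_matrix()
    c=R@M[:3,3]+o['tool_pos']; d=R@M[:3,:3]@np.linalg.inv(K(w))@np.array([uv[0],uv[1],1.]); return c+d*(z-c[2])/d[2]
E
python3 - <<'E'
from h import *
import pickle
o,w=pickle.load(open('w1.pkl','rb'))
im=w['image']; hsv=cv2.cvtColor(im,cv2.COLOR_RGB2HSV)
g=[(353,148.5),(313.5,148.5),(294.5,182),(314,214),(351.5,213.5),(371.5,181.5)]
P=np.array([wray(o,w,p,.068) for p in g]); c=P.mean(0); v=P-c
print(c,np.linalg.norm(v[:,:2],axis=1)); a=np.degrees(np.arctan2(v[:,1],v[:,0]));print((a-60*np.arange(6)+180)%360-180)
print('hub',wray(o,w,(333.5,182),.076))
k=wray(o,w,(208,190),.105); print('knob',k)
cv2.imwrite('pics/w1c.png',cv2.resize(im[90:250,180:420,::-1],None,fx=3.3,fy=3.3,interpolation=cv2.INTER_CUBIC))
E
```

```text
[0.55769151 0.01316539 0.068     ] [0.04000436 0.04018796 0.03994425 0.0406497  0.04033953 0.03994134]
[-18.92960391 -19.63645721 -19.57456031 -18.82653781 -19.33324181
 -18.68143161]
hub [0.55988057 0.01340228 0.076     ]
knob [0.5387255 0.1285732 0.105    ]
```

View pics/w1c.png

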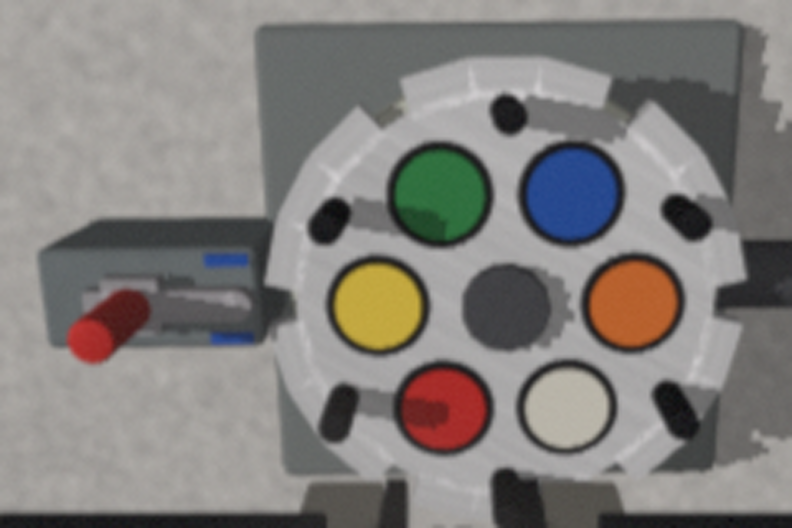

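jog_arm([
  [4, 10, -6, 6.7],
  [4, 10, -10, 6.7],
  [4, 10, -14, 6.7],
  [4, 9, -14, 6.7],
  [3.5, 2.7, -14, 6.7],
  [0, 0, -14, 6.7],
  [0, 0, -14, 6.7],
  [0, 0, -13, 6.7],
  [0, 0, -8, 6.7],
  [0, 0, 0, 0.15],
])

```text
clock: 3.48
tool_pos: [0.5755, 0.07, 0.1178]
orientation: [-179.8, 0.1, 71.3]
force: [-0.7, -0.8, 0.1]
opening: 0.0182
```

```bash
python3 - <<'E'
from h import *
import pickle
o=get_obs();w=snap('wrist','w2.png');pickle.dump((o,w),open('w2.pkl','wb'))
print({k:np.round(v,4) for k,v in o.items()})
E
```

```text
{'clock': np.float64(3.4833), 'joint_pos': array([ 2.62275e+01,  1.71393e+01, -1.96658e+01, -4.31000e-02,
       -5.33743e+01,  1.35141e+02]), 'qvel': array([ -0.2344,  -1.2085,   1.8284,   0.5996,  -1.9863, -10.3658]), 'tau': array([ -0.0595, -49.4442,  25.3307,   6.0108,   0.4555,   2.0674]), 'tool_pos': array([0.5755, 0.07  , 0.1178]), 'orientation': array([-1.798485e+02,  1.021000e-01,  7.134290e+01]), 'force': array([-0.7177, -0.8242,  0.1284]), 'moment': array([-0.114 , -0.0902,  0.008 ]), 'opening': np.float64(0.0182)}
```

View pics/w2.png

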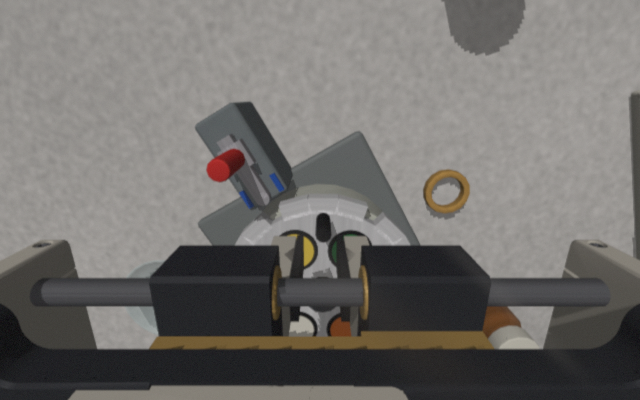

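```bash
python3 - <<'E'
from h import *
import pickle
o,w=pickle.load(open('w2.pkl','rb'))
im=w['image']
cv2.imwrite('pics/w2c.png',cv2.resize(im[180:300,230:420,::-1],None,fx=4,fy=4,interpolation=cv2.INTER_CUBIC))
a=np.radians(71);print(wray(o,w,(323,219),.098),.558+.06*np.cos(a),.013+.06*np.sin(a))
E
```

```text
[0.58106353 0.08075829 0.098     ] 0.5775340892674294 0.069731114535959
```

View pics/w2c.png

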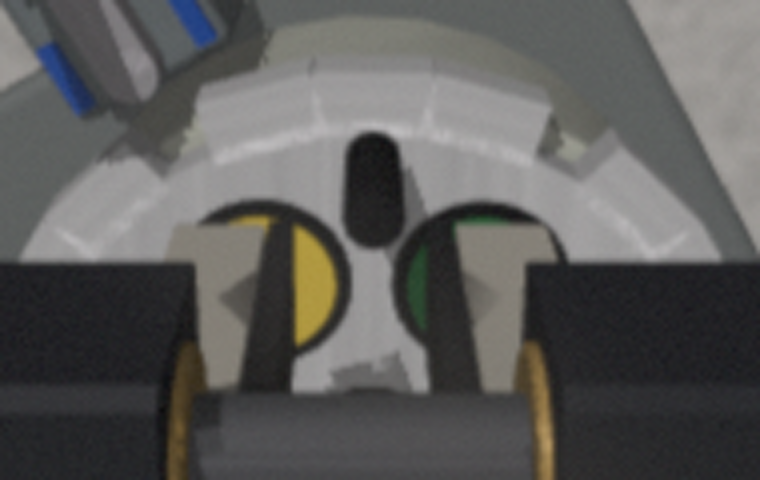

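```bash
python3 - <<'E'
from h import *
import pickle
o,w=pickle.load(open('w2.pkl','rb'))
print(wray(o,w,(323.3,235.5),.098),wray(o,w,(323.3,219),.068))
E
```

```text
[0.57778021 0.07035009 0.098     ] [0.57765418 0.06925185 0.068     ]
```

jog_arm([
  [0, 0, 0, 0],
  [0, 0, -4, 0],
  [0, 0, -6, 0],
  [0, 0, -7, 0],
  [0, 0, -7, 0],
  [0, 0, -7, 0],
  [0, 0, -7, 0],
  [0, 0, -6, 0],
  [0, 0, 0, 0],
  [0, 0, 0, 0],
])

```text
clock: 4.37
tool_pos: [0.5771, 0.0691, 0.075]
orientation: [-180.0, 0.0, 71.0]
force: [0.5, -0.8, 0.1]
opening: 0.0179
```

```bash
python3 - <<'E'
import numpy as np
A=np.array([558,13.])
p=lambda a:A+60*np.array([np.cos(np.radians(a)),np.sin(np.radians(a))])
for k in range(4):
    s=71-60*k; print(s,p(s))
    r=[(p(s-6*(i+1))-p(s-6*i)).round(1).tolist()+[0,-6] for i in range(10)]; print(r)
E
```

```text
71 [577.53408927  69.73111454]
[[5.8, -2.4, 0, -6], [5.5, -2.9, 0, -6], [5.2, -3.5, 0, -6], [4.8, -4.0, 0, -6], [4.4, -4.5, 0, -6], [3.9, -4.9, 0, -6], [3.3, -5.3, 0, -6], [2.8, -5.6, 0, -6], [2.1, -5.9, 0, -6], [1.5, -6.1, 0, -6]]
11 [616.89763101  24.44853972]
[[0.9, -6.2, 0, -6], [0.2, -6.3, 0, -6], [-0.4, -6.3, 0, -6], [-1.1, -6.2, 0, -6], [-1.7, -6.0, 0, -6], [-2.4, -5.8, 0, -6], [-2.9, -5.5, 0, -6], [-3.5, -5.2, 0, -6], [-4.0, -4.8, 0, -6], [-4.5, -4.4, 0, -6]]
-49 [597.36354174 -32.28257481]
[[-4.9, -3.9, 0, -6], [-5.3, -3.3, 0, -6], [-5.6, -2.8, 0, -6], [-5.9, -2.1, 0, -6], [-6.1, -1.5, 0, -6], [-6.2, -0.9, 0, -6], [-6.3, -0.2, 0, -6], [-6.3, 0.4, 0, -6], [-6.2, 1.1, 0, -6], [-6.0, 1.7, 0, -6]]
-109 [538.46591073 -43.73111454]
[[-5.8, 2.4, 0, -6], [-5.5, 2.9, 0, -6], [-5.2, 3.5, 0, -6], [-4.8, 4.0, 0, -6], [-4.4, 4.5, 0, -6], [-3.9, 4.9, 0, -6], [-3.3, 5.3, 0, -6], [-2.8, 5.6, 0, -6], [-2.1, 5.9, 0, -6], [-1.5, 6.1, 0, -6]]
```

```bash
python3 - <<'E'
import numpy as np
A=np.array([558,13.])
p=lambda a:A+60*np.array([np.cos(np.radians(a)),np.sin(np.radians(a))])
for k in range(12):
    s=71-20*k; print(s)
    print([(p(s-2*(i+1))-p(s-2*i)).round(2).tolist()+[0,-2] for i in range(10)])
E
```

```text
71
[[1.97, -0.72, 0, -2], [1.94, -0.78, 0, -2], [1.91, -0.85, 0, -2], [1.88, -0.92, 0, -2], [1.85, -0.98, 0, -2], [1.81, -1.05, 0, -2], [1.78, -1.11, 0, -2], [1.74, -1.17, 0, -2], [1.69, -1.23, 0, -2], [1.65, -1.29, 0, -2]]
51
[[1.6, -1.35, 0, -2], [1.56, -1.4, 0, -2], [1.51, -1.45, 0, -2], [1.45, -1.51, 0, -2], [1.4, -1.56, 0, -2], [1.35, -1.6, 0, -2], [1.29, -1.65, 0, -2], [1.23, -1.69, 0, -2], [1.17, -1.74, 0, -2], [1.11, -1.78, 0, -2]]
31
[[1.05, -1.81, 0, -2], [0.98, -1.85, 0, -2], [0.92, -1.88, 0, -2], [0.85, -1.91, 0, -2], [0.78, -1.94, 0, -2], [0.72, -1.97, 0, -2], [0.65, -1.99, 0, -2], [0.58, -2.01, 0, -2], [0.51, -2.03, 0, -2], [0.44, -2.05, 0, -2]]
11
[[0.36, -2.06, 0, -2], [0.29, -2.07, 0, -2], [0.22, -2.08, 0, -2], [0.15, -2.09, 0, -2], [0.07, -2.09, 0, -2], [0.0, -2.09, 0, -2], [-0.07, -2.09, 0, -2], [-0.15, -2.09, 0, -2], [-0.22, -2.08, 0, -2], [-0.29, -2.07, 0, -2]]
-9
[[-0.36, -2.06, 0, -2], [-0.44, -2.05, 0, -2], [-0.51, -2.03, 0, -2], [-0.58, -2.01, 0, -2], [-0.65, -1.99, 0, -2], [-0.72, -1.97, 0, -2], [-0.78, -1.94, 0, -2], [-0.85, -1.91, 0, -2], [-0.92, -1.88, 0,
[... 927 characters left out ...]
-2], [-1.99, 0.65, 0, -2]]
-109
[[-1.97, 0.72, 0, -2], [-1.94, 0.78, 0, -2], [-1.91, 0.85, 0, -2], [-1.88, 0.92, 0, -2], [-1.85, 0.98, 0, -2], [-1.81, 1.05, 0, -2], [-1.78, 1.11, 0, -2], [-1.74, 1.17, 0, -2], [-1.69, 1.23, 0, -2], [-1.65, 1.29, 0, -2]]
-129
[[-1.6, 1.35, 0, -2], [-1.56, 1.4, 0, -2], [-1.51, 1.45, 0, -2], [-1.45, 1.51, 0, -2], [-1.4, 1.56, 0, -2], [-1.35, 1.6, 0, -2], [-1.29, 1.65, 0, -2], [-1.23, 1.69, 0, -2], [-1.17, 1.74, 0, -2], [-1.11, 1.78, 0, -2]]
-149
[[-1.05, 1.81, 0, -2], [-0.98, 1.85, 0, -2], [-0.92, 1.88, 0, -2], [-0.85, 1.91, 0, -2], [-0.78, 1.94, 0, -2], [-0.72, 1.97, 0, -2], [-0.65, 1.99, 0, -2], [-0.58, 2.01, 0, -2], [-0.51, 2.03, 0, -2], [-0.44, 2.05, 0, -2]]
```

jog_arm([
  [2, -0.7, 0, -2],
  [2, -0.7, 0, -2],
  [1.9, -0.8, 0, -2],
  [1.9, -0.9, 0, -2],
  [1.9, -1, 0, -2],
  [1.8, -1, 0, -2],
  [1.8, -1.1, 0, -2],
  [1.7, -1.2, 0, -2],
  [1.7, -1.2, 0, -2],
  [1.6, -1.3, 0, -2],
])

```text
clock: 5.2
tool_pos: [0.5946, 0.06, 0.0758]
orientation: [-179.9, 0.0, 50.9]
force: [-5.1, 4.7, 3.0]
opening: 0.0183
```

jog_arm([
  [1.6, -1.4, 0, -2],
  [1.6, -1.4, 0, -2],
  [1.5, -1.5, 0, -2],
  [1.4, -1.5, 0, -2],
  [1.4, -1.6, 0, -2],
  [1.3, -1.6, 0, -2],
  [1.3, -1.7, 0, -2],
  [1.2, -1.7, 0, -2],
  [1.2, -1.7, 0, -2],
  [1.1, -1.8, 0, -2],
])

```text
clock: 6.03
tool_pos: [0.6096, 0.0436, 0.076]
orientation: [180.0, -0.0, 30.9]
force: [0.3, -0.8, 0.5]
opening: 0.0183
```

jog_arm([
  [1, -1.8, 0, -2],
  [1, -1.9, 0, -2],
  [0.9, -1.9, 0, -2],
  [0.9, -1.9, 0, -2],
  [0.8, -1.9, 0, -2],
  [0.7, -2, 0, -2],
  [0.6, -2, 0, -2],
  [0.6, -2, 0, -2],
  [0.5, -2, 0, -2],
  [0.4, -2.1, 0, -2],
])

```text
clock: 6.87
tool_pos: [0.617, 0.0239, 0.076]
orientation: [180.0, -0.0, 10.9]
force: [-0.7, 1.4, -0.0]
opening: 0.0179
```

```bash
python3 - <<'E'
from h import *
import pickle
o=get_obs();w=snap('wrist','w3.png');pickle.dump((o,w),open('w3.pkl','wb'))
s=snap('top','top3.png')['image'][170:260,250:380,::-1]
a=cv2.resize(s,(520,360)); b=cv2.resize(w['image'][:,:,::-1],(576,360))[:,150:430]
cv2.imwrite('pics/m3.png',np.hstack([a,b]))
print(o['tool_pos'],o['orientation'],o['force'],o['joint_pos'])
E
```

```text
[0.61701299 0.02387933 0.07603193] [ 1.79999343e+02 -4.32467153e-02  1.08967713e+01] [-0.71321037  1.40545015 -0.0294514 ] [ 2.03178971e+01  2.27604355e+01 -1.74836875e+01  1.01296860e-02
 -4.97133216e+01  8.05723268e+01]
```

View pics/m3.png

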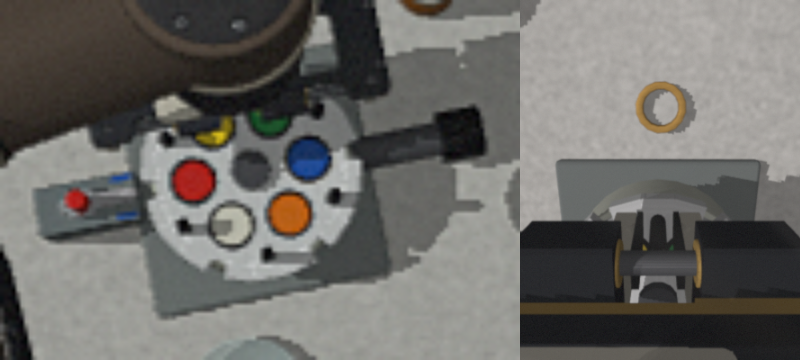

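jog_arm([
  [0.4, -2.1, 0, -2],
  [0.3, -2.1, 0, -2],
  [0.2, -2.1, 0, -2],
  [0.1, -2.1, 0, -2],
  [0.1, -2.1, 0, -2],
  [0, -2.1, 0, -2],
  [-0.1, -2.1, 0, -2],
  [-0.1, -2.1, 0, -2],
  [-0.2, -2.1, 0, -2],
  [-0.3, -2, 0, -2],
])

```text
clock: 7.8
tool_pos: [0.6174, 0.0047, 0.0759]
orientation: [-179.9, -0.0, -9.0]
force: [-2.0, 6.5, 0.7]
opening: 0.0178
```

jog_arm([
  [-0.4, -2.1, 0, -2],
  [-0.4, -2.1, 0, -2],
  [-0.5, -2, 0, -2],
  [-0.6, -2, 0, -2],
  [-0.6, -2, 0, -2],
  [-0.7, -2, 0, -2],
  [-0.8, -1.9, 0, -2],
  [-0.9, -1.9, 0, -2],
  [-0.9, -1.9, 0, -2],
  [-1, -1.8, 0, -2],
])

```text
clock: 8.63
tool_pos: [0.6104, -0.0164, 0.0759]
orientation: [-180.0, -0.0, -29.0]
force: [-0.9, -0.3, -1.0]
opening: 0.018
```

jog_arm([
  [-1, -1.8, 0, -2],
  [-1.1, -1.8, 0, -2],
  [-1.2, -1.7, 0, -2],
  [-1.2, -1.7, 0, -2],
  [-1.3, -1.7, 0, -2],
  [-1.3, -1.6, 0, -2],
  [-1.4, -1.6, 0, -2],
  [-1.5, -1.5, 0, -2],
  [-1.5, -1.4, 0, -2],
  [-1.6, -1.4, 0, -2],
])

```text
clock: 9.47
tool_pos: [0.5973, -0.0328, 0.0759]
orientation: [-180.0, -0.0, -49.0]
force: [0.3, -0.6, 0.2]
opening: 0.0182
```

```bash
python3 - <<'E'
from h import *
o=get_obs();w=snap('wrist','w4.png')
s=snap('top','top4.png')['image'][170:260,250:380,::-1]
a=cv2.resize(s,(520,360)); b=cv2.resize(w['image'][:,:,::-1],(576,360))[:,150:430]
cv2.imwrite('pics/m4.png',np.hstack([a,b]))
print(o['tool_pos'],o['orientation'],o['force'],o['joint_pos'])
E
```

```text
[ 0.59730628 -0.03276361  0.07591817] [-1.79970274e+02 -2.02638341e-02 -4.90154136e+01] [ 0.34567679 -0.56335776  0.20896875] [ 1.55648454e+01  2.12241448e+01 -2.00227350e+01  7.37511888e-03
 -4.87175738e+01  2.54148821e+01]
```

View pics/m4.png

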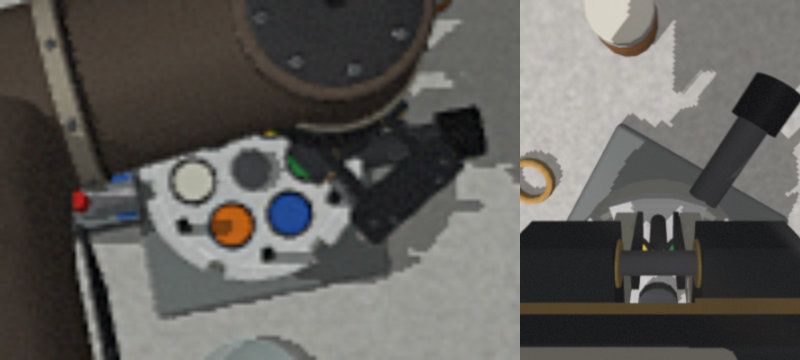

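jog_arm([
  [-1.6, -1.3, 0, -2],
  [-1.7, -1.3, 0, -2],
  [-1.7, -1.2, 0, -2],
  [-1.7, -1.2, 0, -2],
  [-1.8, -1.1, 0, -2],
  [-1.8, -1, 0, -2],
  [-1.8, -1, 0, -2],
  [-1.9, -0.9, 0, -2],
  [-1.9, -0.9, 0, -2],
  [-1.9, -0.8, 0, -2],
])

```text
clock: 10.4
tool_pos: [0.5819, -0.042, 0.0759]
orientation: [-179.7, -0.0, -68.9]
force: [6.7, 4.8, -5.3]
opening: 0.018
```

jog_arm([
  [-2, -0.7, 0, -2],
  [-2, -0.6, 0, -2],
  [-2, -0.6, 0, -2],
  [-2, -0.5, 0, -2],
  [-2.1, -0.4, 0, -2],
  [-2.1, -0.4, 0, -2],
  [-2.1, -0.3, 0, -2],
  [-2.1, -0.2, 0, -2],
  [-2.1, -0.1, 0, -2],
  [-2.1, -0.1, 0, -2],
])

```text
clock: 11.23
tool_pos: [0.5591, -0.0472, 0.0759]
orientation: [-180.0, 0.0, -89.0]
force: [-0.7, -0.1, -0.7]
opening: 0.0178
```

jog_arm([
  [-2.1, 0, 0, -2],
  [-2.1, 0.1, 0, -2],
  [-2.1, 0.2, 0, -2],
  [-2.1, 0.2, 0, -2],
  [-2.1, 0.3, 0, -2],
  [-2.1, 0.4, 0, -2],
  [-2.1, 0.4, 0, -2],
  [-2, 0.5, 0, -2],
  [-2, 0.6, 0, -2],
  [-2, 0.6, 0, -2],
])

```text
clock: 12.07
tool_pos: [0.5383, -0.0439, 0.0758]
orientation: [-180.0, 0.0, -109.0]
force: [0.0, -0.4, 0.5]
opening: 0.0179
```

```bash
python3 - <<'E'
from h import *
o=get_obs();w=snap('wrist','w5.png')
s=snap('side','side5.png')['image'][180:285,265:395,::-1]
a=cv2.resize(s,(446,360)); b=cv2.resize(w['image'][:,:,::-1],(576,360))[:,150:430]
cv2.imwrite('pics/m5.png',np.hstack([a,b]))
print(o['tool_pos'],o['orientation'],o['force'],o['joint_pos'])
E
```

```text
[ 0.53826101 -0.04385207  0.07584281] [-1.79968665e+02  1.70262043e-02 -1.08956128e+02] [ 0.04083857 -0.42243436  0.47284982] [ 1.61484740e+01  1.64963618e+01 -2.74560915e+01  5.68590262e-03
 -4.60121199e+01 -3.51085543e+01]
```

View pics/m5.png

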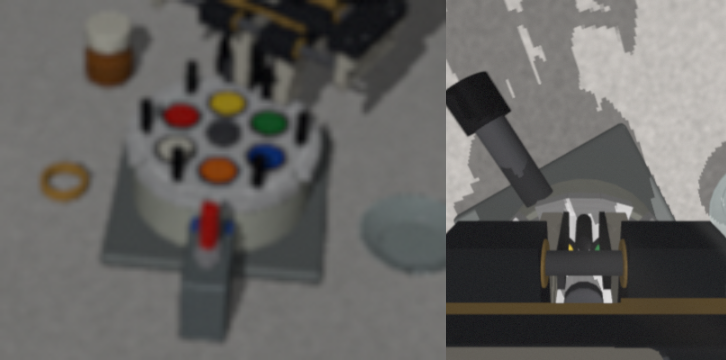

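jog_arm([
  [-2, 0.7, 0, -2],
  [-1.9, 0.8, 0, -2],
  [-1.9, 0.8, 0, -2],
  [-1.9, 0.9, 0, -2],
  [-1.9, 1, 0, -2],
  [-1.8, 1.1, 0, -2],
  [-1.8, 1.1, 0, -2],
  [-1.7, 1.2, 0, -2],
  [-1.7, 1.2, 0, -2],
  [-1.7, 1.3, 0, -2],
])

```text
clock: 13.0
tool_pos: [0.5214, -0.0343, 0.076]
orientation: [-179.9, 0.1, -128.9]
force: [4.3, -4.9, -4.2]
opening: 0.0181
```

jog_arm([
  [-1.6, 1.3, 0, -2],
  [-1.6, 1.4, 0, -2],
  [-1.5, 1.5, 0, -2],
  [-1.5, 1.5, 0, -2],
  [-1.4, 1.6, 0, -2],
  [-1.3, 1.6, 0, -2],
  [-1.3, 1.7, 0, -2],
  [-1.2, 1.7, 0, -2],
  [-1.2, 1.7, 0, -2],
  [-1.1, 1.8, 0, -2],
])

```text
clock: 13.83
tool_pos: [0.5064, -0.018, 0.0758]
orientation: [-180.0, 0.0, -148.9]
force: [-0.3, -0.8, -0.6]
opening: 0.0179
```

jog_arm([
  [-1, 1.8, 0, -2],
  [-1, 1.9, 0, -2],
  [-0.9, 1.9, 0, -2],
  [-0.9, 1.9, 0, -2],
  [-0.8, 1.9, 0, -2],
  [-0.7, 2, 0, -2],
  [-0.6, 2, 0, -2],
  [-0.6, 2, 0, -2],
  [-0.5, 2, 0, -2],
  [-0.4, 2, 0, -2],
])

```text
clock: 14.67
tool_pos: [0.499, 0.0015, 0.0758]
orientation: [180.0, 0.0, -168.9]
force: [-0.2, -0.1, 0.5]
opening: 0.0179
```

```bash
python3 - <<'E'
from h import *
o=get_obs();w=snap('wrist','w6.png')
s=snap('side','side6.png')['image'][180:285,265:395,::-1]
a=cv2.resize(s,(446,360)); b=cv2.resize(w['image'][:,:,::-1],(576,360))[:,150:430]
cv2.imwrite('pics/m6.png',np.hstack([a,b]))
print(o['tool_pos'],o['orientation'],o['force'],o['joint_pos'])
E
```

```text
[0.49897144 0.00148757 0.07575412] [ 1.79997831e+02  2.71789633e-02 -1.68922867e+02] [-0.17331168 -0.1268548   0.52002674] [ 2.27794112e+01  1.30562525e+01 -3.25145418e+01  4.84330395e-03
 -4.44021518e+01 -1.01705737e+02]
```

View pics/m6.png

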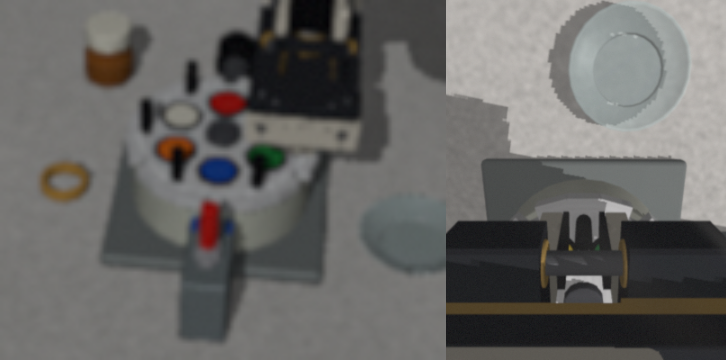

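jog_arm([
  [0, 0, 5, 0],
  [0, 0, 10, 0],
  [0, 0, 12, 0],
  [0, 0, 12, 0],
  [0, 0, 12, 0],
  [0, 0, 9, 0],
  [0, 2, 0, 6],
  [0, 8, 0, 7],
  [0, 12, 0, 7],
  [0, 14, 0, 7],
])

```text
clock: 15.6
tool_pos: [0.4987, 0.0372, 0.1364]
orientation: [-180.0, 0.0, -141.7]
force: [0.2, 0.6, -0.8]
opening: 0.0183
```

jog_arm([
  [2, 15, 0, 7],
  [4, 15, 0, 7],
  [4, 15, 0, 7],
  [4, 15, 0, 7],
  [4, 15, 0, 7],
  [4, 14, 0, 7],
  [4, 12, 0, 7],
  [4, 8, 0, 7],
  [2.5, 4, 0, 7],
  [0, 0, 0, 0],
], fingers=0)

```text
clock: 16.43
tool_pos: [0.5318, 0.151, 0.1361]
orientation: [-180.0, 0.0, -78.6]
force: [1.2, -0.3, 0.6]
opening: 0.0003
```

```bash
python3 - <<'E'
from h import *
import pickle
o=get_obs();w=snap('wrist','w7.png');t=snap('top','top7.png');pickle.dump((o,w,t),open('w7.pkl','wb'))
print(o['tool_pos'],o['orientation'],o['force'],o['joint_pos'],o['opening'])
E
```

```text
[0.53181743 0.15104811 0.13613263] [-1.79958573e+02  5.41979755e-03 -7.85808790e+01] [ 1.24594588 -0.3330746   0.58190444] [ 3.61643439e+01  1.35531413e+01 -2.19926278e+01  1.52703516e-02
 -5.44143400e+01 -2.47541066e+01] 0.0003087317342203427
```

View pics/w7.png

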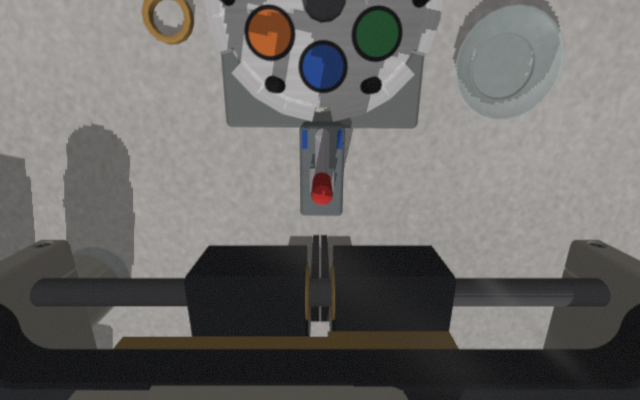

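View pics/top7.png

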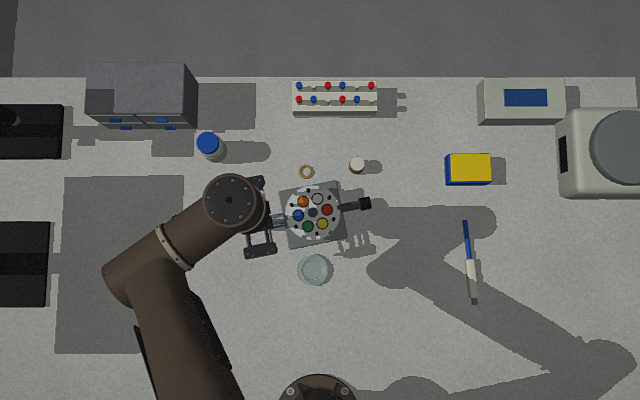

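```bash
python3 - <<'E'
from h import *
import pickle
o,w,t=pickle.load(open('w7.pkl','rb'))
im=w['image']
cv2.imwrite('pics/w7c.png',cv2.resize(im[0:260,200:440,::-1],None,fx=2.3*1,fy=2.3,interpolation=cv2.INTER_CUBIC))
hsv=cv2.cvtColor(im,cv2.COLOR_RGB2HSV)
m=((hsv[...,0]<6)|(hsv[...,0]>174))&(hsv[...,1]>150)
m[:,:250]=0;m[:,380:]=0;m[:140]=0;m[230:]=0
ys,xs=np.nonzero(m);print(xs.min(),xs.max(),ys.min(),ys.max())
k=wray(o,w,(322,190.5),.105)
b=wray(o,w,(323,66.5),.068)
A=np.array([.558,.013])
for q in(k,b): v=q[:2]-A;print(q,np.linalg.norm(v),np.degrees(np.arctan2(v[1],v[0])))
E
```

```text
312 331 173 204
[0.53557901 0.12599237 0.105     ] 0.11519538684615047 101.223369411024
[0.54970475 0.05217322 0.068     ] 0.040041878582004975 101.95622552952646
```

View pics/w7c.png

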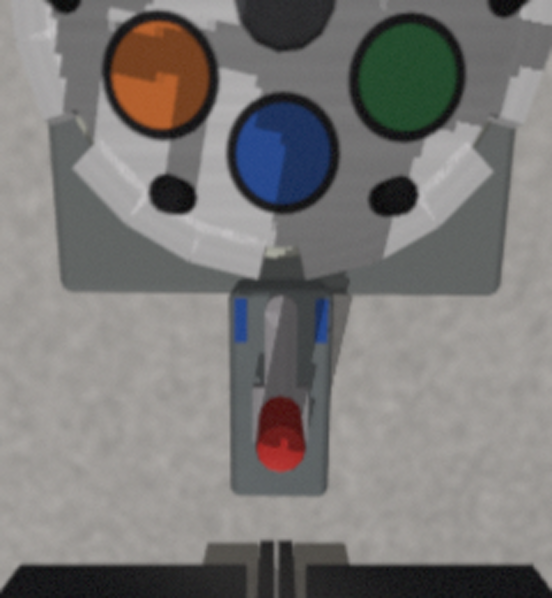

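jog_arm([
  [0, 0, -4, 0],
  [0, 0, -8, 0],
  [0, 0, -9, 0],
  [0, 0, -9, 0],
  [0, 0, -9, 0],
  [0, 0, -9, 0],
  [0, 0, -8, 0],
  [0, 0, -8, 0],
  [0, 0, 0, 0],
  [0, 0, 0, 0],
])

```text
clock: 17.37
tool_pos: [0.5309, 0.15, 0.0709]
orientation: [179.9, -0.0, -79.0]
force: [0.6, 0.0, 0.7]
opening: 0.0
```

jog_arm([
  [0.1, -0.7, 0, 0],
  [0.2, -0.8, 0, 0],
  [0.1, -0.7, 0, 0],
  [0.2, -0.8, 0, 0],
  [0.1, -0.7, 0, 0],
  [0.2, -0.8, 0, 0],
  [0.1, -0.7, 0, 0],
  [0.2, -0.8, 0, 0],
  [0.1, -0.7, 0, 0],
  [0.2, -0.8, 0, 0],
])

```text
clock: 18.2
tool_pos: [0.5325, 0.1444, 0.0718]
orientation: [-179.9, 0.1, -79.0]
force: [-6.5, 11.4, 3.7]
opening: -0.0001
```

jog_arm([
  [0.1, -0.5, 0, 0],
  [0.1, -0.5, 0, 0],
  [0.1, -0.5, 0, 0],
  [0.1, -0.5, 0, 0],
  [0.1, -0.5, 0, 0],
  [0.1, -0.5, 0, 0],
  [0.1, -0.5, 0, 0],
  [0.1, -0.5, 0, 0],
  [0.1, -0.5, 0, 0],
  [0.1, -0.5, 0, 0],
])

```text
clock: 19.03
tool_pos: [0.5334, 0.1398, 0.0718]
orientation: [-179.9, 0.2, -79.0]
force: [-6.8, 11.3, 3.3]
opening: 0.0005
```

```bash
python3 - <<'E'
from h import *
o=get_obs();w=snap('wrist','w8.png')
print(o['tool_pos'],o['force'],o['moment'],np.linalg.norm(o['tool_pos'][:2]-[.558,.013]))
cv2.imwrite('pics/w8c.png',cv2.resize(w['image'][0:300,200:440,::-1],None,fx=2,fy=2,interpolation=cv2.INTER_CUBIC))
E
```

```text
[0.53343542 0.13975831 0.07179909] [-6.83335009 11.26415325  3.30261112] [ 4.05694732  2.22734627 -0.02941265] 0.12911656751029785
```

View pics/w8c.png

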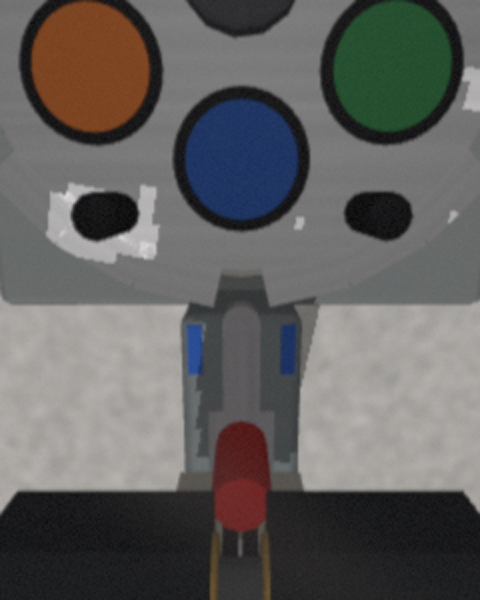

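jog_arm([
  [0.1, -0.5, 0, 0],
  [0.1, -0.5, 0, 0],
  [0.1, -0.5, 0, 0],
  [0.1, -0.5, 0, 0],
  [0.1, -0.5, 0, 0],
  [0.1, -0.5, 0, 0],
  [0.1, -0.5, 0, 0],
  [0.1, -0.5, 0, 0],
  [0.1, -0.5, 0, 0],
  [0.1, -0.5, 0, 0],
])

```text
clock: 19.92
tool_pos: [0.5344, 0.1347, 0.0718]
orientation: [-179.9, 0.2, -79.0]
force: [-6.4, 11.9, 3.3]
opening: 0.0005
```

jog_arm([
  [0.1, -0.3, 0, 0],
  [0, -0.2, 0, 0],
  [0.1, -0.2, 0, 0],
  [0, -0.2, 0, 0],
  [0, -0.2, 0, 0],
  [0.1, -0.2, 0, 0],
  [0, -0.1, 0, 0],
  [0, -0.1, 0, 0],
  [0, 0, 0, 0],
  [0, 0, 0, 0],
])

```text
clock: 20.75
tool_pos: [0.5347, 0.1332, 0.0718]
orientation: [-179.9, 0.1, -79.0]
force: [-5.5, 11.4, 3.5]
opening: 0.0006
```

```bash
python3 - <<'E'
from h import *
o=get_obs();w=snap('wrist','w9.png')
print(o['tool_pos'],o['force'],o['moment'],np.linalg.norm(o['tool_pos'][:2]-[.558,.013]))
cv2.imwrite('pics/w9c.png',cv2.resize(w['image'][0:300,200:440,::-1],None,fx=2,fy=2,interpolation=cv2.INTER_CUBIC))
E
```

```text
[0.53469398 0.13319102 0.07178793] [-5.54788928 11.4430538   3.54585113] [3.99657109 2.26254124 0.01147648] 0.12242978023272458
```

View pics/w9c.png

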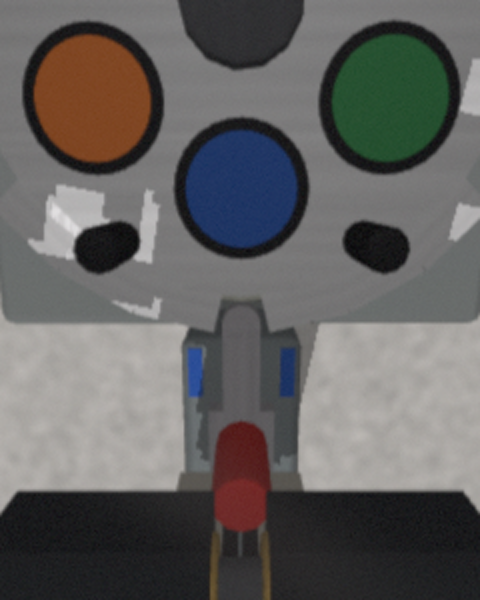

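jog_arm([
  [0, -0.1, 0, 0],
  [0, -0.1, 0, 0],
  [0.1, -0.1, 0, 0],
  [0, -0.1, 0, 0],
  [0, -0.1, 0, 0],
  [0, -0.1, 0, 0],
  [0, 0, 0, 0],
  [0, 0, 0, 0],
  [0, 0, 0, 0],
  [0, 0, 0, 0],
])

```text
clock: 21.63
tool_pos: [0.5348, 0.1326, 0.0718]
orientation: [-179.9, 0.1, -79.0]
force: [-5.7, 11.3, 2.8]
opening: 0.0004
```

jog_arm([
  [0, -0.1, 0, 0],
  [0, -0.1, 0, 0],
  [0.1, -0.1, 0, 0],
  [0, -0.1, 0, 0],
  [0, -0.1, 0, 0],
  [0, 0, 0, 0],
  [0, 0, 0, 0],
  [0, 0, 0, 0],
  [0, 0, 0, 0],
  [0, 0, 0, 0],
])

```text
clock: 22.47
tool_pos: [0.5349, 0.1321, 0.0717]
orientation: [-179.9, 0.1, -79.0]
force: [-6.1, 11.5, 3.2]
opening: 0.0003
```

jog_arm([
  [0, -0.1, 0, 0],
  [0, -0.1, 0, 0],
  [0.1, -0.1, 0, 0],
  [0, -0.1, 0, 0],
  [0, -0.1, 0, 0],
  [0, 0, 0, 0],
  [0, 0, 0, 0],
  [0, 0, 0, 0],
  [0, 0, 0, 0],
  [0, 0, 0, 0],
])

```text
clock: 23.3
tool_pos: [0.535, 0.1317, 0.0718]
orientation: [-179.9, 0.2, -79.0]
force: [-6.4, 11.0, 2.6]
opening: 0.0005
```

jog_arm([
  [0, -0.1, 0, 0],
  [0, -0.1, 0, 0],
  [0.1, -0.1, 0, 0],
  [0, -0.1, 0, 0],
  [0, -0.1, 0, 0],
  [0, 0, 0, 0],
  [0, 0, 0, 0],
  [0, 0, 0, 0],
  [0, 0, 0, 0],
  [0, 0, 0, 0],
])

```text
clock: 24.13
tool_pos: [0.5351, 0.1317, 0.0718]
orientation: [-179.9, 0.2, -79.0]
force: [-6.9, 13.4, 4.2]
opening: 0.0003
```

jog_arm([
  [0, -0.1, 0, 0],
  [0, -0.1, 0, 0],
  [0, -0.1, 0, 0],
  [0, 0, 0, 0],
  [0, 0, 0, 0],
  [0, 0, 0, 0],
  [0, 0, 0, 0],
  [0, 0, 0, 0],
  [0, 0, 0, 0],
  [0, 0, 0, 0],
])

```text
clock: 24.97
tool_pos: [0.5351, 0.1316, 0.0718]
orientation: [-179.9, 0.2, -79.0]
force: [-7.7, 16.3, 4.0]
opening: 0.0001
```

jog_arm([
  [-0.2, 1, 0, 0],
  [-0.2, 1, 0, 0],
  [-0.4, 2, 0, 0],
  [-0.6, 3, 0, 0],
  [-0.8, 4, 0, 0],
  [-0.8, 4, 0, 0],
  [-0.4, 2, 5, 0],
  [0, 0, 12, 0],
  [0, 0, 15, 0],
  [0, 0, 15, 0],
])

```text
clock: 25.8
tool_pos: [0.5317, 0.1458, 0.1192]
orientation: [180.0, -0.0, -79.0]
force: [1.3, -0.6, 0.9]
opening: 0.0005
```

jog_arm([
  [0, 0, 15, 0],
  [0, 0, 15, 0],
  [0, 0, 15, 0],
  [0, 0, 15, 0],
  [0, 5, 10, 0],
  [0, 10, 0, 0],
  [0, 10, 0, 0],
  [0, 5, 0, 0],
  [0, 0, 0, 0],
  [0, 0, 0, 0],
])

```text
clock: 26.63
tool_pos: [0.5314, 0.1762, 0.1875]
orientation: [179.9, -0.0, -78.9]
force: [-0.6, -0.3, -0.0]
opening: 0.0002
```

```bash
python3 - <<'E'
from h import *
import pickle
o=get_obs();w=snap('wrist','w10.png');t=snap('top','top10.png');s=snap('side','side10.png')
pickle.dump((o,w,t,s),open('w10.pkl','wb'))
print(o['tool_pos'],o['force'],o['orientation'])
cv2.imwrite('pics/w10c.png',np.hstack([cv2.resize(w['image'][0:200,210:430,::-1],(396,360),interpolation=cv2.INTER_CUBIC),cv2.resize(s['image'][190:280,285:385,::-1],(400,360),interpolation=cv2.INTER_CUBIC)]))
E
```

```text
[0.53143931 0.176155   0.18748222] [-0.55174428 -0.29215896 -0.00377431] [ 1.79898967e+02 -4.38391077e-02 -7.89446897e+01]
```

View pics/w10c.png

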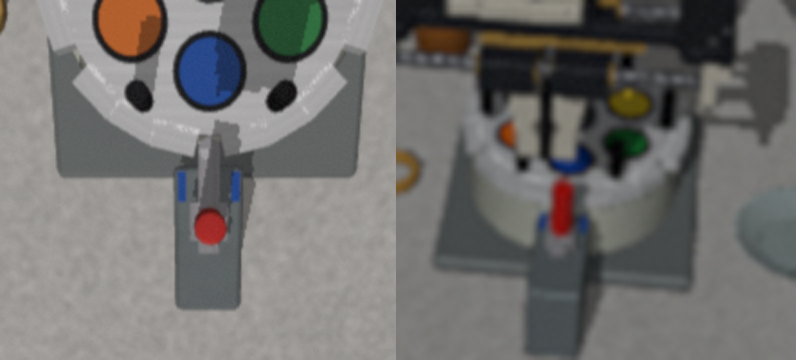

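View pics/w10.png

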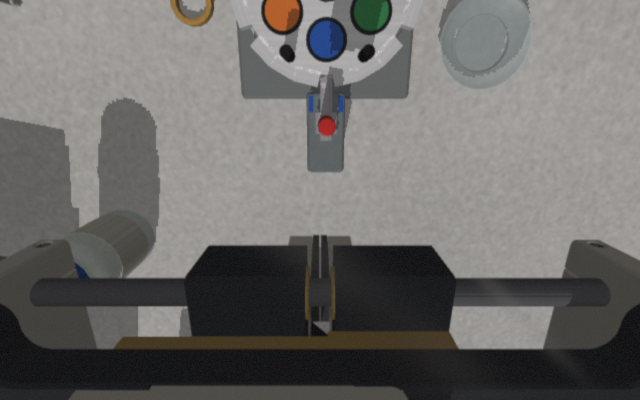

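View pics/top10.png

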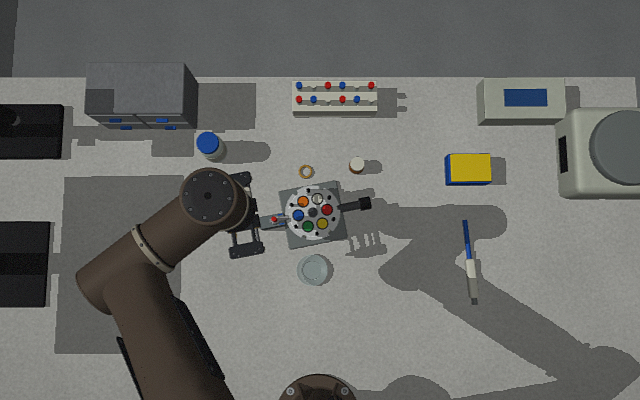

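```bash
python3 - <<'E'
from h import *
import pickle
o,w,t,s=pickle.load(open('w10.pkl','rb'))
k=wray(o,w,(327,126),.105);b=wray(o,w,(326.5,39.5),.068);print(k,b,np.linalg.norm((k-b)[:2]),np.degrees(np.arctan2(k[1]-b[1],k[0]-b[0])))
im=t['image'][190:245,255:345,::-1];cv2.imwrite('pics/t10c.png',cv2.resize(im,None,fx=8,fy=8,interpolation=cv2.INTER_CUBIC))
E
```

```text
[0.53761989 0.11576288 0.105     ] [0.54991989 0.05243185 0.068     ] 0.06451441046422074 100.99101760054553
```

View pics/t10c.png

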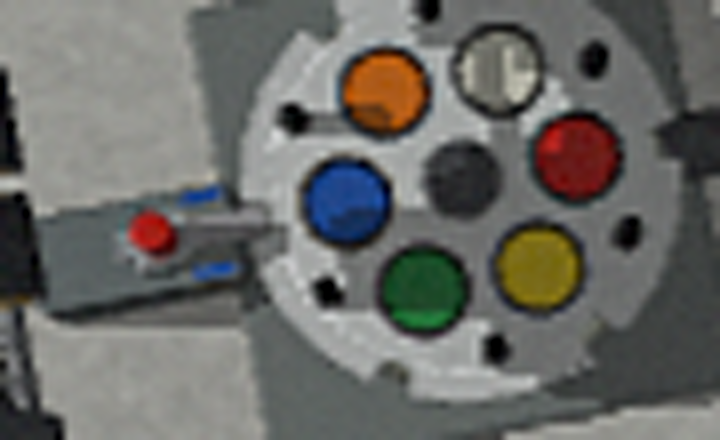

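Knob to blue glass measures 64.5 mm (65 mm means fully home), along the 101° bolt axis, with the nose in the notch. The arm is clear of everything, so I'm handing the job in.

```bash
python3 -c "
from plant import *
print(close_job())"
```

```text
the job is handed in; nothing more can be done
None
```

The blue glass is clicked into place in line with the index bolt, and the bolt is fully home in its notch. The job was handed in at about 27 s of the 72 s allowed.

- **Turret:** I straddled one post loosely with the fingers and led it clockwise through four clicks. I checked the pictures after each click: red, white, orange, then blue faced the bolt. The readings I took while pushing were about 7 to 10 N.
- **Bolt:** I lifted clear, then pushed the knob inwards with the closed fingers at about 13 N. At the solid stop it stopped moving and the force rose to about 18 N (19 N counting the vertical part). I then backed off and moved clear. The wrist force read about 0.6 N after that, which is just noise.
- **Last checks:** The knob is 64.5 mm from the blue glass, against 65 mm nominal when fully home. It lies along 101°, which is the bolt axis, and the nose is visible in the notch. In the final pictures the bystanders look unmoved by eye.
- **Disagreements:** The first top and side pictures put the turret axis about 6 mm apart in y. I settled this with the wrist camera, which agreed with where the post was to within about 1 mm. While pushing the bolt there was also an unexplained sideways force of about 4 N. Forces were read only at the end of each move, so short peaks between readings were not seen.

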